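# Turn the parts carousel to the orange bin and lock it

## Robot

A 7-joint arm with a two-finger parallel gripper is mounted at the origin on the work surface. World frame = base frame: x ahead of the robot, y to its left, z up, the work surface at z = 0. Lengths are in m, angles in rad, forces in N, time in s.
With the tool pointing down it reaches from about 0.35 to 0.775 m from the base axis. Payload 3.1 kg.
Tool frame: the origin (TCP) lies midway between the tips of the shut fingers; the grasp point (between the pads) lies 19 mm behind it; z points along the fingers, y is the line along which they close (so a half turn about z gives the same grasp; the last joint's range is limited). The gripper opens to 85 mm and grips with 20 to 120 N. Pads are 22 mm wide; open, the fingers measure 114 mm over their backs; the gripper's body (76 mm by 85 mm) begins 54 mm behind the grasp point. The pads swing forward as they close: fully open they stand 13 mm farther back than shut.
Start: joints at [1.133, 0.311, 0.014, 1.512, -0.004, 1.319, -0.027], TCP at [0.212, -0.507, 0.231] pointing down, gripper open.
Joint ranges: [-2.7, 2.7], [-0.3, 1.91], [-1.27, 1.3], [0.12, 2.57], [-1.44, 4.58], [0.2, 2.03], [-3.05, 3.05]. Speed limits (rad/s): [2.79, 2.79, 3.14, 3.14, 3.14, 3.14, 3.14].

## Interface

Orientations are given as [roll, pitch, yaw] about the fixed x, y, z axes, in that order (R = Rz(yaw) Ry(pitch) Rx(roll)).
In Python, from rig import r gives the robot as it stands.
- The arm moves only by the shell command python3 -m creep 'ROWS' [OPENING]. ROWS is JSON, a list of rows, each an object of numbers: "tx", "ty", "tz": the shift along the tool's x, y, z in mm; "turn": the turn about the tool's z in degrees. In form: [{"tx": .., "ty": .., "tz": .., "turn": ..}, ...]. A call has 1 to 20 rows; each row shifts and turns the commanded pose from where the row before left it, along the tool's axes as they then stand; what a row does not reach is not made up. A row lasts 1/8 s, in which the tool goes at most 62.5 mm and 10.7 degrees, less where a joint would pass 70% of its speed; a pose out of reach is approached as far as the arm can. A call with a gripper value outside its range is refused whole. OPENING is the opening, from -1 (shut) to 1 (fully open), set as the call begins (- or left out, the last holds). The fingers move at their own pace and stop on an object; the grip force is fixed at half the most. Time passes only in rows, so rows that do not move let the fingers close. It gives the time, the measured TCP pose, the force, the opening and the grip force at its end, in the units of the state.
- r.read_state(): the state, without advancing time (a new reading comes with each control period).
- r.grab_frame(name): name is "scene" or "side" or "wrist"; returns the picture (480x640x3 uint8, red, green, blue); there is no depth.
- r.camera_params(name): a dict with "vfov" (degrees; the focal length in pixels is half the picture's height over the tangent of half this angle, whatever the lens; pixels are square), "cx", "cy" (the principal point, pixels), "R" (3x3) and "t" (3): a world point X has camera coordinates R X + t; the wrist camera has in their place "hand_eye" (4x4, takes a point from camera to tool coordinates, whose origin is the TCP and whose axes are the flange's). Camera axes: x right, y down, z forward; pixel columns grow to the right and rows downward; lengths in m; the calibration is good to about 2 mm. The wrist camera is an equidistant fisheye: a pixel r from the principal point sees the ray r / f radians off the axis. A picture is of the moment at which its call begins: read the wrist's pose just before it. camera_params takes no time and is no camera call.
- r.job_done(): hands the job in; it is judged then, once.
The state is a dict: "time_s": time; "joint_pos": joint angles; "qvel": joint speeds; "tau": joint torques, N m; "position": TCP position; "tool_rot": TCP orientation; "contact_force": force on the tool from outside, world axes, zero at the start; "wrist_torque": the same for the moment, N m; "finger_gap": finger opening in m; "finger_force": force on a finger pad.
Only numpy, scipy, OpenCV 4.12 (cv2) and the standard library are available. Lean on these libraries where they do the work, as an engineer would, in place of code of your own. Each camera call takes 0.05 s, during which the arm holds its last target. There are 200 camera calls.

## Task

Turn the parts carousel by its plain white rim (nothing sticks out to push against, so press a fingertip on the rim and drag it round) until the orange bin and its orange stripe stand at the red pointer, and let go of it. Then swing the black-knobbed locking lever fully over, away from the robot. Work gently: never load the carousel with more than 16 N or the lever with more than 25 N, keep off the bins, and leave the bottle, the reel and the screwdriver where they are.

Things in the scene. Friction and masses are not known exactly. Their poses are not given: they have to be found in the camera images.
- stand: Fixed grey stand with all it carries (platter, bins, pointer). Origin: on the table under the platter's axis; z is up, its -x axis points to the front, at the red pointer. Place and yaw vary. On it turns a white disc, radius 140 mm, 20 mm thick, top nominally 60 mm above the table. Platter, stand and lever are rigid: a few mm too far is too much force.
- mark (a point): Middle of the orange stripe on the rim's top, 130 mm from the axis; turns with the platter. The plain top ring is free from radius 95 to 140 mm. The worn bearing leans 0.05 to 0.075 rad in an untold direction that varies and does not turn with the platter: going round, the rim's top runs from up to 9 mm below to 9 mm above nominal. It must be felt.
- rim (a point): Plain spot on the rim's top oppopoint the stripe, 130 mm from the axis; turns with the platter. The platter turns endlessly both ways, stays where left and needs about 5.8 N along the rim. It starts 0.8 rad or more away from the pointer, either way. A fingertip's friction coefficient on it is about 0.8 to 1.2, so some 8 to 12 N of downward press drags it.
- pointer (a point): Top of the red pointer (34 x 14 mm, on a post of the stand), 150 mm from the axis at the front, 54 mm above the table. Fixed to the stand; its tip comes to 148 mm from the axis.
- bins: Six open bins 50 x 38 mm, 36 mm high, standing on the platter in a circle, long side radial, out to 93 mm from the axis; their tops are 88 to 104 mm above the table. One is orange, five are blue; they are fixed to the platter and turn with it. Origin: on the axis, on the platter's top. Not to be touched.
- lock (a joint): Angle of the locking lever (rad): 0 leaning to the front (stand -x, towards the robot), 1.0 fully over, leaning away along stand +x, against its stop. It stays where it is left and moves with about 1 N at the knob.
- lock_tip (a point): Centre of the lever's black ball knob, 26 mm across, on a 10 mm rod, 80 mm from its pivot. The pivot runs along stand y at (-100, -190, 22) mm in the stand's frame. The knob is 92 mm above the table at both ends of its swing, 102 mm in the middle, and travels 77 mm along stand +x.
- lock_base: Grey block of the locking lever, with the lever: 70 x 50 mm, 25 mm high, round drum to 35 mm. Origin: centre of its underside, always at (-100, -190, 0) mm in the stand's frame and turned like the stand.
- bottle: Loose bystander: closed bottle, 48 mm across, 100 mm high, blue cap; origin at the centre of its underside.
- reel: Loose bystander: black component reel lying flat, 90 mm across, 12 mm high; origin at the centre of its underside.
- driver: Loose bystander: screwdriver, yellow handle, 200 mm long, 26 mm thick, lying flat; origin below its middle, handle along its -x.
Mind the look-alikes: they are no part of the job. Of the things shaped like the lock_base, the grey one is meant.

How it is judged:
By the outcome, as a careful person would: the job done as asked, in the order asked, and still so for the second after the job is handed in, with the robot touching nothing.
It also fails if it takes over 72 s, if anything falls off the work surface, if the arm or the gripper's body presses on something with over 40 N, if the wrist force passes 120 N, or if a joint passes its speed limit or range.

## Working session

There is one attempt and no reset: what is moved stays moved. The work goes in short steps, Python scripts to look and compute and a shell command to move; the robot and the scene stay as the last step left them, time stands still between calls to the robot, and variables do not carry over. Pictures are saved under pics/ and viewed, at most 10 in all, crops included, and the job is handed in when it is done.

```bash
ls; mkdir -p pics; python3 - <<'E'
from rig import r
import cv2,numpy as np
s=r.read_state();print({k:np.round(v,3).tolist() for k,v in s.items()})
for n in("scene","side"):
    cv2.imwrite(f"pics/{n}0.png",r.grab_frame(n)[:,:,::-1]);print(n,r.camera_params(n))
print(r.camera_params("wrist"))
E
```

```text
pics
{'time_s': 0.0, 'joint_pos': [1.133, 0.312, 0.014, 1.513, -0.004, 1.319, -0.027], 'qvel': [0.001, 0.001, -0.001, -0.001, -0.001, 0.001, -0.001], 'tau': [-0.0, -37.991, 0.146, -23.059, 0.012, 0.014, 0.0], 'position': [0.212, -0.507, 0.23], 'tool_rot': [-3.139, 0.0, 0.396], 'contact_force': [-0.431, -0.802, 0.22], 'wrist_torque': [-0.018, 0.006, -0.009], 'finger_force': 0.0, 'finger_gap': 0.086}
scene {'vfov': 50.339551359986395, 'cx': 319.3984435753057, 'cy': 238.3300387719461, 'R': array([[-0.69941401,  0.71465437, -0.00944361],
       [ 0.51475758,  0.49452572, -0.70033488],
       [-0.49582727, -0.4946852 , -0.71375197]]), 't': array([ 0.38395759, -0.25797628,  1.38928006])}
side {'vfov': 54.69575602795801, 'cx': 324.21804505794967, 'cy': 233.97253742428663, 'R': array([[ 0.96888544, -0.247392  , -0.00762861],
       [-0.19730115, -0.75336613, -0.62730514],
       [ 0.14944314,  0.60929195, -0.7787362 ]]), 't': array([-0.56120585,  0.19270212,  0.98341327])}
{'vfov': 65.70646984690485, 'cx': 320.2018473636581, 'cy': 244.7006767578418, 'hand_eye': array([[-1.53576101e-04, -9.53124503e-01, -3.02578352e-01,
         7.85320442e-02],
       [ 9.99999986e-01, -1.68159627e-04,  2.21462041e-05,
        -3.65393517e-04],
       [-7.19895526e-05, -3.02578344e-01,  9.53124515e-01,
        -1.42148018e-01],
       [ 0.00000000e+00,  0.00000000e+00,  0.00000000e+00,
         1.00000000e+00]])}
```

View pics/scene0.png

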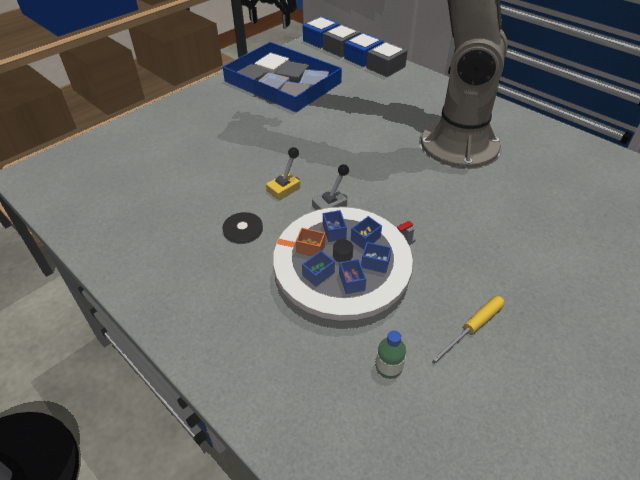

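View pics/side0.png

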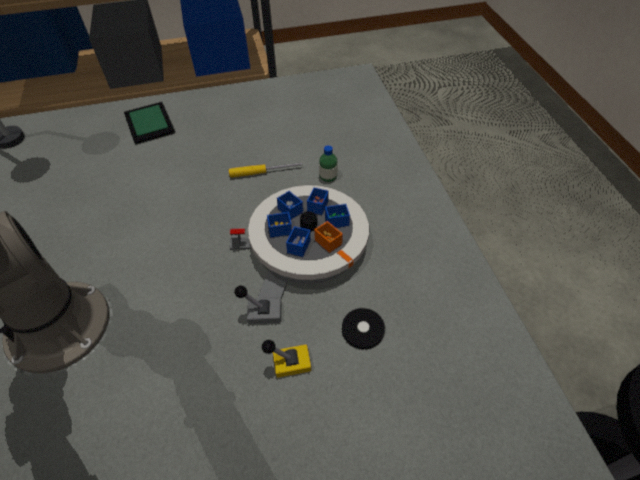

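The scene picture shows the platter at (343,262), the stripe at (287,243) and the red pointer at (405,227). There are two levers: the yellow block at (284,186) scene / (292,362) side, and the grey block at (330,202) scene / (264,305) side. The grey one is meant, by its colour and because it stands beside the stand. Next I measure, and make an enlarged crop to confirm.

```bash
cat > h.py <<'E'
import cv2,numpy as np
from rig import r
def K(c): 
    f=240/np.tan(np.radians(c['vfov']/2)); return f
def ray(n,u,v):
    c=r.camera_params(n);f=K(c)
    d=c['R'].T@np.array([(u-c['cx'])/f,(v-c['cy'])/f,1]);o=-c['R'].T@c['t'];return o,d/np.linalg.norm(d)
def onz(n,u,v,z):
    o,d=ray(n,u,v);return o+d*(z-o[2])/d[2]
def tri(a,b):
    A=np.zeros((3,3));B=np.zeros(3);L=[]
    for n,p in(("scene",a),("side",b)):
        o,d=ray(n,*p);P=np.eye(3)-np.outer(d,d);A+=P;B+=P@o;L.append((P,o))
    X=np.linalg.solve(A,B);return X,[np.linalg.norm(P@(X-o)) for P,o in L]
def blobs(im,lo,hi,box,amin=8):
    m=cv2.inRange(cv2.cvtColor(im,cv2.COLOR_RGB2HSV),lo,hi);k=np.zeros_like(m);x0,y0,x1,y1=box;k[y0:y1,x0:x1]=m[y0:y1,x0:x1]
    n,l,s,c=cv2.connectedComponentsWithStats(k)
    return sorted([(int(s[i,4]),c[i].round(1).tolist(),s[i,:4].tolist()) for i in range(1,n) if s[i,4]>=amin],reverse=True)
E
python3 - <<'E'
from h import *
a=cv2.imread("pics/scene0.png")[:,:,::-1];b=cv2.imread("pics/side0.png")[:,:,::-1]
bx=((220,130,430,330),(220,180,400,400))
for nm,lo,hi in(("red",(0,170,120),(4,255,255)),("red2",(175,150,100),(180,255,255)),("orange",(5,150,120),(16,255,255)),("white",(0,0,205),(180,30,255)),("dark",(0,0,0),(180,90,45))):
    for im,x in((a,bx[0]),(b,bx[1])): print(nm,blobs(im,lo,hi,x)[:6])
c=cv2.hconcat([cv2.resize(a[130:290,220:430],None,fx=1.9,fy=1.9),cv2.resize(b[220:380,220:400],None,fx=1.9,fy=1.9)])
cv2.imwrite("pics/crop.png",c[:,:,::-1])
E
```

```text
red [(66, [404.7, 225.1], [398, 221, 15, 9])]
red [(53, [236.9, 230.5], [230, 229, 15, 4])]
red2 []
red2 []
orange [(121, [310.9, 238.0], [296, 228, 29, 19]), (73, [285.5, 242.2], [277, 239, 18, 7])]
orange [(84, [328.7, 235.3], [315, 228, 27, 14]), (67, [344.1, 255.6], [338, 250, 14, 12]), (10, [323.9, 223.4], [321, 222, 7, 4])]
white [(4737, [343.7, 267.6], [274, 208, 139, 107]), (45, [242.0, 224.9], [238, 222, 9, 7])]
white []
dark [(89, [342.9, 169.7], [338, 165, 11, 11]), (77, [293.0, 152.5], [289, 148, 10, 10]), (36, [347.4, 254.9], [340, 251, 12, 8]), (12, [334.8, 252.7], [333, 250, 6, 6])]
dark [(1161, [362.7, 328.4], [342, 309, 43, 40]), (178, [308.0, 218.6], [300, 212, 18, 16]), (149, [317.2, 281.6], [300, 274, 41, 14]), (112, [268.0, 346.0], [262, 340, 13, 14]), (98, [240.5, 291.1], [235, 286, 12, 12]), (72, [237.1, 242.6], [233, 235, 11, 14])]
```

View pics/crop.png

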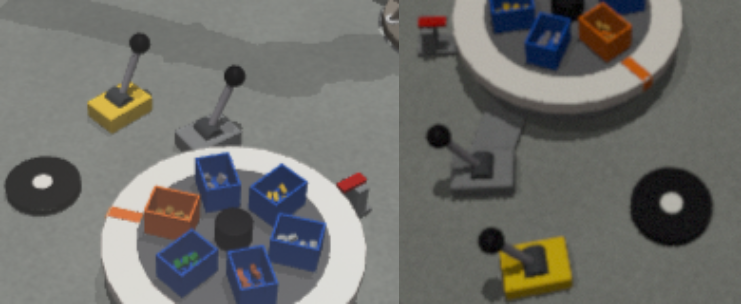

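The crop confirms it: the grey block lever sits in the left half at (210,130) and in the right half at (483,165). Its knobs are at scene (343,170) and side (240.5,291).

```bash
python3 - <<'E'
from h import *
a=cv2.imread("pics/scene0.png")[:,:,::-1];b=cv2.imread("pics/side0.png")[:,:,::-1]
k,e=tri((342.9,169.7),(240.5,291.1));print("knob",k,e)
p,e=tri((404.7,224.7),(236.9,230.5));print("ptr",p,e)
m,e=tri((285.5,242.2),(344.1,255.6));print("mark",m,e)
h,e=tri((343,246),(308,217));print("hub",h,e)
for y in ("two",):
    v=(p-k)[:2];yaw=np.arctan2(v[1],v[0])-np.arctan2(190,-11.5)
    R=lambda t:np.array([[np.cos(t),-np.sin(t)],[np.sin(t),np.cos(t)]])
    C=p[:2]-R(yaw)@[-150,0]/np.array(1000.);print("len",np.linalg.norm(v),"yaw",yaw,"C",C,"C from knob",k[:2]-R(yaw)@np.array([-.1385,-.190]))
d=m[:2]-C;print("mark r",np.linalg.norm(d),"ang in stand",np.arctan2(d[1],d[0])-yaw)
from scipy.optimize import least_squares
# rim outer top edge: circle fit on plane z=.06
for n,im,box in(("scene",a,(260,195,430,330)),("side",b,(240,180,380,290))):
    hsv=cv2.cvtColor(im,cv2.COLOR_RGB2HSV);
    for w in(150,180,200,):
        B=blobs(im,(0,0,w),(180,40,255),box,200);print(n,w,B[:2])
np.set_printoptions(precision=4)
# grey base bottom
E
```

```text
knob [ 0.39088612 -0.07519822  0.09141016] [np.float64(0.002482605114902267), np.float64(0.002482605114902258)]
ptr [0.40268547 0.1159336  0.05257376] [np.float64(0.0020373297969408658), np.float64(0.0020373297969408055)]
mark [ 0.6212725  -0.02243711  0.06217014] [np.float64(0.002475663093235592), np.float64(0.0024756630932355824)]
hub [0.56567058 0.08512504 0.08710674] [np.float64(0.0020651364985272607), np.float64(0.002065136498527253)]
len 0.19149568358220884 yaw -0.12210842862990168 C [0.55156857 0.09766282] C from knob [0.55149784 0.09651702]
mark r 0.1388619062270598 ang in stand -0.9228177272739706
scene 150 [(5129, [343.5, 266.9], [273, 207, 140, 108])]
scene 180 [(4919, [343.5, 267.3], [273, 207, 140, 108])]
scene 200 [(4777, [343.7, 267.4], [274, 207, 139, 108])]
side 150 [(3376, [306.9, 234.1], [248, 185, 121, 89])]
side 180 [(992, [283.8, 246.7], [250, 196, 95, 77]), (529, [353.8, 225.5], [330, 190, 38, 67])]
side 200 []
```

Blob geometry: the red strip is long radially (148 to 182 mm), so its centroid is about 165 mm out. That gives yaw ≈ -0.20 and C ≈ (0.564, 0.083), which agrees with the hub. The stripe sits at about -0.88 rad in the stand frame, so it needs about 2.27 rad clockwise. I'll go over the +y side of the rim with the fingers shut.

```bash
python3 -m creep '[{"tx":34,"ty":-35},{"tx":34,"ty":-35},{"tx":34,"ty":-35},{"tx":34,"ty":-35},{"tx":34,"ty":-35},{"tx":34,"ty":-35},{"tx":34,"ty":-35},{"tx":34,"ty":-36},{"tx":34,"ty":-36},{"tx":34,"ty":-36},{"tx":34,"ty":-36},{"tx":33,"ty":-36},{"tx":33,"ty":-36},{"tx":33,"ty":-36},{}]' -1
python3 -m creep '[{"turn":-10.2},{"turn":-10.2},{"turn":-10.2},{"turn":-10.2},{"turn":-10.2},{"turn":-10.2},{"turn":-10.2},{"turn":-10.2},{"turn":-10.2},{"turn":-10.2},{"turn":-10.2},{"turn":-10.2},{"turn":-9.6},{"tz":60},{"tz":60},{}]'
python3 - <<'E'
from h import *
s=r.read_state();print(s['time_s'],s['position'],s['tool_rot'],s['joint_pos'][6],s['contact_force'])
cv2.imwrite("pics/w1.png",r.grab_frame("wrist")[:,:,::-1])
E
```

```text
0.1 [ 0.21183659 -0.50685408  0.23031914] [-3.13944754e+00  8.21975204e-05  3.95939110e-01] -0.02718995154201438 [-0.9070965   0.36675102  0.18750386]$[0]: bad value
$[0]: bad value
```

View pics/w1.png

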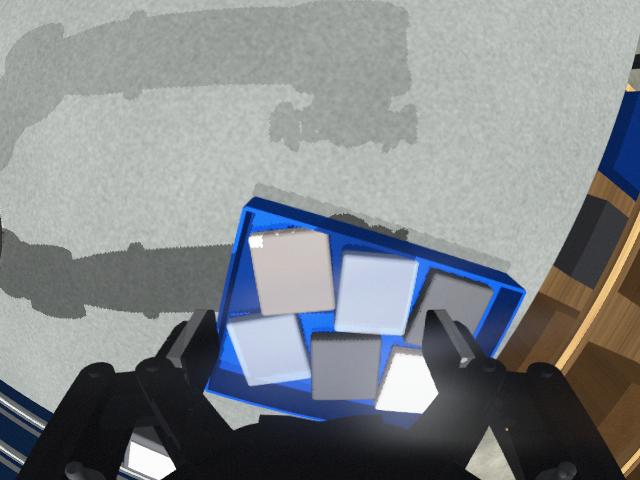

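Both calls were refused because every row needs all four keys, so the arm has not moved. The picture shows only the blue tray below the start pose, centred near (360,310).

```bash
python3 -m creep '[{"tx":34,"ty":-35,"tz":0,"turn":0},{"tx":34,"ty":-35,"tz":0,"turn":0},{"tx":34,"ty":-35,"tz":0,"turn":0},{"tx":34,"ty":-35,"tz":0,"turn":0},{"tx":34,"ty":-35,"tz":0,"turn":0},{"tx":34,"ty":-36,"tz":0,"turn":0},{"tx":34,"ty":-36,"tz":0,"turn":0},{"tx":34,"ty":-36,"tz":0,"turn":0},{"tx":34,"ty":-36,"tz":0,"turn":0},{"tx":34,"ty":-36,"tz":0,"turn":0},{"tx":33,"ty":-36,"tz":0,"turn":0},{"tx":33,"ty":-36,"tz":0,"turn":0},{"tx":33,"ty":-36,"tz":0,"turn":0},{"tx":33,"ty":-36,"tz":0,"turn":0},{"tx":0,"ty":0,"tz":0,"turn":0}]' -1
python3 -m creep '[{"tx":0,"ty":0,"tz":0,"turn":-10.2},{"tx":0,"ty":0,"tz":0,"turn":-10.2},{"tx":0,"ty":0,"tz":0,"turn":-10.2},{"tx":0,"ty":0,"tz":0,"turn":-10.2},{"tx":0,"ty":0,"tz":0,"turn":-10.2},{"tx":0,"ty":0,"tz":0,"turn":-10.2},{"tx":0,"ty":0,"tz":0,"turn":-10.2},{"tx":0,"ty":0,"tz":0,"turn":-10.2},{"tx":0,"ty":0,"tz":0,"turn":-10.2},{"tx":0,"ty":0,"tz":0,"turn":-10.2},{"tx":0,"ty":0,"tz":0,"turn":-10.2},{"tx":0,"ty":0,"tz":0,"turn":-10.2},{"tx":0,"ty":0,"tz":0,"turn":-9.6},{"tx":0,"ty":0,"tz":50,"turn":0},{"tx":0,"ty":0,"tz":50,"turn":0},{"tx":0,"ty":0,"tz":0,"turn":0}]'
python3 - <<'E'
from h import *
s=r.read_state();print(s['time_s'],s['position'],s['tool_rot'],s['joint_pos'][6],s['contact_force'])
cv2.imwrite("pics/w2.png",r.grab_frame("wrist")[:,:,::-1])
E
```

```text
time_s: 2.02
position: [0.4548, 0.1398, 0.2311]
tool_rot: [-3.138, -0.001, 0.404]
contact_force: [-0.8, -0.4, -0.1]
finger_gap: 0.0001
finger_force: 0.0
time_s: 4.03
position: [0.4517, 0.132, 0.128]
tool_rot: [-3.134, -0.007, 2.699]
contact_force: [-0.1, 0.8, 0.7]
finger_gap: -0.0001
finger_force: 0.0
4.025 [0.45174329 0.13201964 0.12797265] [-3.13441097 -0.00662873  2.69885897] 0.4468772484525586 [-0.10326605  0.82146246  0.6803816 ]
```

View pics/w2.png

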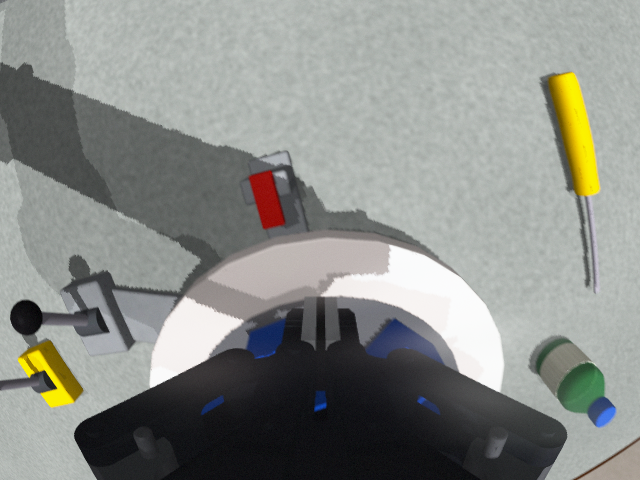

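The wrist view shows the red pointer at (267,198), the grey lever base at (100,320) with its knob at (26,317), the rim and the shut fingertips at (320,300). I refine the stand from the pointer as seen here.

```bash
cat >> h.py <<'E'
from scipy.spatial.transform import Rotation as Ro
def wz(u,v,z,s):
    c=r.camera_params("wrist");f=K(c);x,y=u-c['cx'],v-c['cy'];q=np.hypot(x,y);t=q/f
    d=np.array([np.sin(t)*x/q,np.sin(t)*y/q,np.cos(t)]);H=c['hand_eye'];R=Ro.from_euler('xyz',s['tool_rot']).as_matrix()
    o=np.array(s['position'])+R@H[:3,3];d=R@H[:3,:3]@d
    return o+d*(z-o[2])/d[2]
def strip(im,lo,hi,box,z,s):
    m=cv2.inRange(cv2.cvtColor(im,cv2.COLOR_RGB2HSV),lo,hi);k=np.zeros_like(m);x0,y0,x1,y1=box;k[y0:y1,x0:x1]=m[y0:y1,x0:x1]
    P=np.array([wz(u,v,z,s)[:2] for v,u in np.argwhere(k>0)],np.float32)
    return P,cv2.minAreaRect(P*1000)
E
python3 - <<'E'
from h import *
s=r.read_state();im=cv2.imread("pics/w2.png")[:,:,::-1]
P,q=strip(im,(0,170,90),(5,255,255),(220,140,310,250),.054,s)
print(len(P),q,P.mean(0))
print("knob",wz(26,317,.092,s))
t=q[2]
E
```

```text
1233 ((408.01409912109375, 120.74960327148438), (13.98835277557373, 33.82827377319336), 78.08431243896484) [0.40779844 0.12075377]
knob [ 0.3951407  -0.07327697  0.092     ]
```

Stand: yaw ≈ -0.205, C ≈ (0.566, 0.085). The fingertip is at radius 0.123, angle 2.75. I descend and feel, with a force guard between the typed moves.

```bash
cat > g.py <<'E'
# guard: exit 1 if pressing harder than argv[1]; prints polar position about the axis
import sys
from h import *
s=r.read_state();d=np.array(s['position'][:2])-[.566,.085];F=s['contact_force']
ph=np.arctan2(d[1],d[0]);dr=d/np.linalg.norm(d)
print(f"t {s['time_s']:.2f} z {s['position'][2]*1e3:.2f} R {np.linalg.norm(d)*1e3:.1f} phi {np.degrees(ph):.1f} yaw {np.degrees(s['tool_rot'][2]):.1f} Fz {F[2]:.1f} Frad {F[:2]@dr:.1f} Fcw {F[0]*dr[1]-F[1]*dr[0]:.1f}")
sys.exit(F[2]>float(sys.argv[1]) if len(sys.argv)>1 else 0)
E
python3 -m creep '[{"tx":-2,"ty":0,"tz":40,"turn":-3},{"tx":0,"ty":0,"tz":12,"turn":0},{"tx":0,"ty":0,"tz":0,"turn":0},{"tx":0,"ty":0,"tz":0,"turn":0}]' >/dev/null; python3 g.py 3 &&
python3 -m creep '[{"tx":0,"ty":0,"tz":2,"turn":0},{"tx":0,"ty":0,"tz":0,"turn":0}]'>/dev/null; python3 g.py 3 &&
python3 -m creep '[{"tx":0,"ty":0,"tz":2,"turn":0},{"tx":0,"ty":0,"tz":0,"turn":0}]'>/dev/null; python3 g.py 3 &&
python3 -m creep '[{"tx":0,"ty":0,"tz":2,"turn":0},{"tx":0,"ty":0,"tz":0,"turn":0}]'>/dev/null; python3 g.py 3
```

```text
t 4.58 z 81.01 R 118.6 phi 155.2 yaw 157.7 Fz 0.8 Frad -0.5 Fcw -0.2
t 4.58 z 81.01 R 118.6 phi 155.2 yaw 157.7 Fz 0.8 Frad -0.5 Fcw -0.2
t 4.58 z 81.01 R 118.6 phi 155.2 yaw 157.7 Fz 0.8 Frad -0.5 Fcw -0.2
t 4.58 z 81.01 R 118.6 phi 155.2 yaw 157.7 Fz 0.8 Frad -0.5 Fcw -0.2False
False
False
False
```

```bash
sed -i 's/sys.exit(\(.*\))$/sys.exit(int(\1))/' g.py
python3 -m creep '[{"tx":0,"ty":0,"tz":4,"turn":0},{"tx":0,"ty":0,"tz":3,"turn":0},{"tx":0,"ty":0,"tz":0,"turn":0}]' >/dev/null; python3 g.py 3 &&
python3 -m creep '[{"tx":0,"ty":0,"tz":2,"turn":0},{"tx":0,"ty":0,"tz":0,"turn":0}]'>/dev/null; python3 g.py 3 &&
python3 -m creep '[{"tx":0,"ty":0,"tz":2,"turn":0},{"tx":0,"ty":0,"tz":0,"turn":0}]'>/dev/null; python3 g.py 3 &&
python3 -m creep '[{"tx":0,"ty":0,"tz":2,"turn":0},{"tx":0,"ty":0,"tz":0,"turn":0}]'>/dev/null; python3 g.py 3
```

```text
t 4.95 z 72.11 R 119.7 phi 155.9 yaw 157.7 Fz 0.6 Frad -0.2 Fcw 0.3
t 5.20 z 70.11 R 119.7 phi 155.8 yaw 157.7 Fz 0.1 Frad 0.7 Fcw -0.6
t 5.45 z 68.10 R 119.7 phi 155.8 yaw 157.7 Fz -0.1 Frad 0.5 Fcw 0.3
t 5.70 z 66.10 R 119.7 phi 155.8 yaw 157.7 Fz 0.7 Frad 0.1 Fcw -0.3
```

```bash

for i in 1; do python3 -m creep '[{"tx":0,"ty":0,"tz":1.5,"turn":0},{"tx":0,"ty":0,"tz":0,"turn":0}]'>/dev/null; python3 g.py 3 &&
python3 -m creep '[{"tx":0,"ty":0,"tz":1.5,"turn":0},{"tx":0,"ty":0,"tz":0,"turn":0}]'>/dev/null; python3 g.py 3 &&
python3 -m creep '[{"tx":0,"ty":0,"tz":1.5,"turn":0},{"tx":0,"ty":0,"tz":0,"turn":0}]'>/dev/null; python3 g.py 3 &&
python3 -m creep '[{"tx":0,"ty":0,"tz":1.5,"turn":0},{"tx":0,"ty":0,"tz":0,"turn":0}]'>/dev/null; python3 g.py 3 &&
python3 -m creep '[{"tx":0,"ty":0,"tz":1.5,"turn":0},{"tx":0,"ty":0,"tz":0,"turn":0}]'>/dev/null; python3 g.py 3 &&
python3 -m creep '[{"tx":0,"ty":0,"tz":1.5,"turn":0},{"tx":0,"ty":0,"tz":0,"turn":0}]'>/dev/null; python3 g.py 3 &&
python3 -m creep '[{"tx":0,"ty":0,"tz":1.5,"turn":0},{"tx":0,"ty":0,"tz":0,"turn":0}]'>/dev/null; python3 g.py 3; done
```

```text
t 5.95 z 64.65 R 119.6 phi 155.8 yaw 157.7 Fz -0.5 Frad -0.2 Fcw 0.3
t 6.20 z 63.16 R 119.6 phi 155.8 yaw 157.7 Fz 0.0 Frad -0.2 Fcw 0.1
t 6.45 z 61.66 R 119.6 phi 155.8 yaw 157.7 Fz -0.6 Frad 0.7 Fcw 0.4
t 6.70 z 60.33 R 119.6 phi 155.7 yaw 157.7 Fz 2.6 Frad -0.1 Fcw -0.4
t 6.95 z 58.92 R 119.9 phi 155.7 yaw 157.7 Fz 4.2 Frad 1.3 Fcw -0.9
t 6.95 z 58.92 R 119.9 phi 155.7 yaw 157.7 Fz 4.2 Frad 1.3 Fcw -0.9
t 6.95 z 58.92 R 119.9 phi 155.7 yaw 157.7 Fz 4.2 Frad 1.3 Fcw -0.9
```

Contact is at z ≈ 61.7 mm and soft, about 1.5 N/mm. I press on in small steps.

```bash

python3 -m creep '[{"tx":0,"ty":0,"tz":1.5,"turn":0},{"tx":0,"ty":0,"tz":0,"turn":0}]'>/dev/null; python3 g.py 8 &&
python3 -m creep '[{"tx":0,"ty":0,"tz":1,"turn":0},{"tx":0,"ty":0,"tz":0,"turn":0}]'>/dev/null; python3 g.py 8 &&
python3 -m creep '[{"tx":0,"ty":0,"tz":1,"turn":0},{"tx":0,"ty":0,"tz":0,"turn":0}]'>/dev/null; python3 g.py 8 &&
python3 -m creep '[{"tx":0,"ty":0,"tz":1,"turn":0},{"tx":0,"ty":0,"tz":0,"turn":0}]'>/dev/null; python3 g.py 8
```

```text
t 7.20 z 57.54 R 120.1 phi 155.6 yaw 157.7 Fz 6.1 Frad 2.1 Fcw -0.7
t 7.45 z 56.69 R 120.2 phi 155.6 yaw 157.7 Fz 8.2 Frad 2.1 Fcw -1.8
t 7.45 z 56.69 R 120.2 phi 155.6 yaw 157.7 Fz 8.2 Frad 2.1 Fcw -1.8
t 7.45 z 56.69 R 120.2 phi 155.6 yaw 157.7 Fz 8.2 Frad 2.1 Fcw -1.8
```

```bash

python3 -m creep '[{"tx":-0.1,"ty":4.2,"tz":0.5,"turn":2},{"tx":-0.1,"ty":4.2,"tz":0,"turn":2}]'>/dev/null; python3 g.py 12 && python3 -m creep '[{"tx":-0.1,"ty":4.2,"tz":0,"turn":2},{"tx":-0.1,"ty":4.2,"tz":0,"turn":2}]'>/dev/null; python3 g.py 12
```

```text
t 7.70 z 56.10 R 118.9 phi 152.3 yaw 153.6 Fz 7.7 Frad 0.2 Fcw -4.0
t 7.95 z 56.13 R 118.8 phi 148.2 yaw 149.6 Fz 6.4 Frad -0.2 Fcw -3.9
```

```bash
cat > o.py <<'E'
from h import *
print("orange",[(b[0],b[1]) for b in blobs(r.grab_frame("scene"),(5,150,120),(16,255,255),(220,130,430,330))])
E
python3 o.py
python3 -m creep '[{"tx":0,"ty":0,"tz":1.5,"turn":0},{"tx":0,"ty":0,"tz":0,"turn":0}]'>/dev/null; python3 g.py 11 && python3 -m creep '[{"tx":-0.1,"ty":4.2,"tz":0.4,"turn":2},{"tx":-0.1,"ty":4.2,"tz":0.4,"turn":2}]'>/dev/null; python3 g.py 11 && python3 -m creep '[{"tx":-0.1,"ty":4.2,"tz":0.4,"turn":2},{"tx":-0.1,"ty":4.2,"tz":0.4,"turn":2}]'>/dev/null; python3 g.py 11; python3 o.py
```

```text
orange [(126, [311.0, 238.1]), (73, [285.5, 242.2])]
t 8.25 z 54.92 R 119.0 phi 148.0 yaw 149.7 Fz 9.6 Frad 0.9 Fcw -2.8
t 8.50 z 54.02 R 119.0 phi 144.4 yaw 145.6 Fz 8.9 Frad -0.4 Fcw -3.5
t 8.75 z 53.08 R 119.1 phi 140.7 yaw 141.5 Fz 10.5 Frad -0.3 Fcw -6.2
orange [(120, [312.3, 237.1]), (72, [286.6, 240.4])]
```

It sticks and turns at Fz ≈ 10 N. I go on.

```bash

python3 -m creep '[{"tx":-0.2,"ty":6.2,"tz":0.45,"turn":3},{"tx":-0.2,"ty":6.2,"tz":0.45,"turn":3}]'>/dev/null; python3 g.py 11.5 && python3 -m creep '[{"tx":-0.2,"ty":6.2,"tz":0.45,"turn":3},{"tx":-0.2,"ty":6.2,"tz":0.45,"turn":3}]'>/dev/null; python3 g.py 11.5 && python3 -m creep '[{"tx":-0.2,"ty":6.2,"tz":0.4,"turn":3},{"tx":-0.2,"ty":6.2,"tz":0.4,"turn":3}]'>/dev/null; python3 g.py 11.5; python3 o.py
```

```text
t 9.05 z 52.58 R 119.7 phi 134.2 yaw 135.5 Fz 10.3 Frad 0.2 Fcw -3.6
t 9.30 z 51.47 R 119.9 phi 128.7 yaw 129.5 Fz 10.7 Frad 0.4 Fcw -6.2
t 9.55 z 50.82 R 119.9 phi 122.8 yaw 123.5 Fz 11.1 Frad -1.0 Fcw -5.5
orange [(189, [305.6, 233.3])]
```

```bash

python3 -m creep '[{"tx":-0.2,"ty":6.2,"tz":0.3,"turn":3},{"tx":-0.2,"ty":6.2,"tz":0.2,"turn":3}]'>/dev/null; python3 g.py 11.5 && python3 -m creep '[{"tx":-0.2,"ty":6.2,"tz":0.3,"turn":3},{"tx":-0.2,"ty":6.2,"tz":0.2,"turn":3}]'>/dev/null; python3 g.py 11.5 && python3 -m creep '[{"tx":-0.2,"ty":6.2,"tz":0.2,"turn":3},{"tx":-0.2,"ty":6.2,"tz":0.2,"turn":3}]'>/dev/null; python3 g.py 11.5;
```

```text
t 9.85 z 50.57 R 121.2 phi 116.7 yaw 117.6 Fz 10.1 Frad -0.4 Fcw -4.1
t 10.10 z 50.11 R 122.0 phi 110.8 yaw 111.6 Fz 11.3 Frad 0.1 Fcw -6.1
t 10.35 z 49.79 R 122.7 phi 105.1 yaw 105.6 Fz 10.0 Frad 0.8 Fcw -5.6
```

```bash

python3 -m creep '[{"tx":-0.5,"ty":6.2,"tz":0.2,"turn":3},{"tx":-0.5,"ty":6.2,"tz":0.2,"turn":3}]'>/dev/null; python3 g.py 11.5 && python3 -m creep '[{"tx":-0.5,"ty":6.2,"tz":0.2,"turn":3},{"tx":-0.5,"ty":6.2,"tz":0.2,"turn":3}]'>/dev/null; python3 g.py 11.5 && python3 -m creep '[{"tx":-0.5,"ty":6.2,"tz":0.1,"turn":3},{"tx":-0.5,"ty":6.2,"tz":0.1,"turn":3}]'>/dev/null; python3 g.py 11.5;
```

```text
t 10.60 z 49.48 R 122.9 phi 99.4 yaw 99.6 Fz 11.9 Frad 0.8 Fcw -6.3
t 10.60 z 49.48 R 122.9 phi 99.4 yaw 99.6 Fz 11.9 Frad 0.8 Fcw -6.3
t 10.60 z 49.48 R 122.9 phi 99.4 yaw 99.6 Fz 11.9 Frad 0.8 Fcw -6.3
```

```bash
python3 - <<'E'
from h import *
cv2.imwrite("pics/s2.png",r.grab_frame("scene")[:,:,::-1])
E
```

```text
(no output)
```

View pics/s2.png

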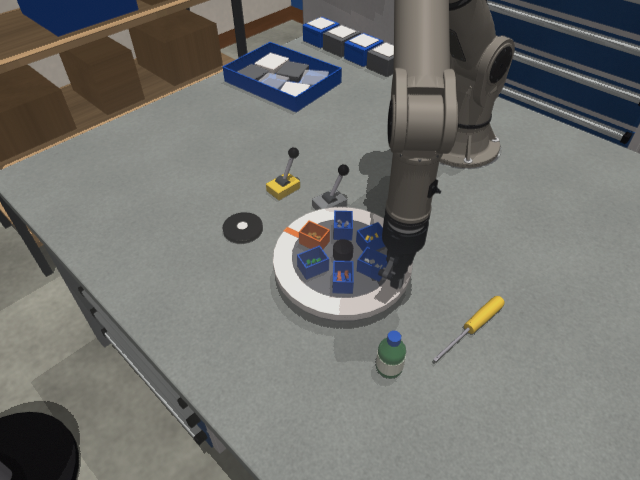

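```bash
cat > o.py <<'E'
from h import *
C=np.array([.566,.085])
im=r.grab_frame("scene")
m=cv2.inRange(cv2.cvtColor(im,cv2.COLOR_RGB2HSV),(5,150,110),(17,255,255))
P=[]
for v,u in np.argwhere(m>0):
    if 220<u<430 and 130<v<330:
        d=onz("scene",u,v,.060)[:2]-C
        if .104<np.hypot(*d)<.141: P.append(d)
if P:
    d=np.median(P,0);print(len(P),"stripe r",np.hypot(*d),"world deg",np.degrees(np.arctan2(d[1],d[0])),"to go cw deg",(np.degrees(np.arctan2(d[1],d[0]))-(-180-11.7)+180)%360-180)
E
python3 o.py; sed 's#r.grab_frame("scene")#cv2.imread("pics/scene0.png")[:,:,::-1]#' o.py > /tmp/o0.py; PYTHONPATH=. python3 /tmp/o0.py
python3 -m creep '[{"tx":-0.5,"ty":6.2,"tz":0.1,"turn":3},{"tx":-0.5,"ty":6.2,"tz":0.1,"turn":3}]'>/dev/null; python3 g.py 12 && python3 -m creep '[{"tx":-0.5,"ty":6.2,"tz":0.1,"turn":3},{"tx":-0.5,"ty":6.2,"tz":0.1,"turn":3}]'>/dev/null; python3 g.py 12 && python3 -m creep '[{"tx":-0.5,"ty":6.2,"tz":0.1,"turn":3},{"tx":-0.5,"ty":6.2,"tz":0.1,"turn":3}]'>/dev/null; python3 g.py 12; python3 o.py
```

```text
97 stripe r 0.119874661970558 world deg -80.05061430896077 to go cw deg 111.64938569103924
t 10.95 z 49.48 R 122.8 phi 93.5 yaw 93.7 Fz 11.7 Frad 0.4 Fcw -6.0
t 11.20 z 49.40 R 122.8 phi 87.7 yaw 87.7 Fz 10.7 Frad 0.8 Fcw -5.5
t 11.45 z 49.37 R 122.7 phi 81.9 yaw 81.7 Fz 11.2 Frad 1.1 Fcw -6.6
84 stripe r 0.12034870057344338 world deg -97.18296071712928 to go cw deg 94.51703928287071Traceback (most recent call last):
  File "/tmp/o0.py", line 1, in <module>
    from h import *
  File "h.py", line 1, in <module>
    import cv2,numpy as np
ModuleNotFoundError: No module named 'cv2'
```

It now sticks fully, 17.1° turned for 17.5° of drag, with 94.5° to go. The rim is at its lowest here and will start to rise.

```bash

python3 -m creep '[{"tx":-0.4,"ty":6.2,"tz":0,"turn":3},{"tx":-0.4,"ty":6.2,"tz":0,"turn":3}]'>/dev/null; python3 g.py 12 && python3 -m creep '[{"tx":-0.4,"ty":6.2,"tz":0,"turn":3},{"tx":-0.4,"ty":6.2,"tz":0,"turn":3}]'>/dev/null; python3 g.py 12 && python3 -m creep '[{"tx":-0.4,"ty":6.2,"tz":-0.1,"turn":3},{"tx":-0.4,"ty":6.2,"tz":-0.1,"turn":3}]'>/dev/null; python3 g.py 12; python3 -c "
from rig import r;print(r.read_state()['joint_pos'])"
```

```text
t 11.75 z 49.48 R 122.7 phi 76.2 yaw 75.7 Fz 9.9 Frad 1.0 Fcw -5.6
t 12.00 z 49.59 R 122.6 phi 70.4 yaw 69.7 Fz 9.2 Frad 0.7 Fcw -5.9
t 12.25 z 49.82 R 122.6 phi 64.7 yaw 63.7 Fz 9.2 Frad 1.4 Fcw -6.3
[-0.04325886  0.7013929  -0.45964585  1.43416095  0.32424043  1.08054494
 -1.01957697]
```

```bash

python3 -m creep '[{"tx":-0.4,"ty":6.2,"tz":0.3,"turn":3},{"tx":-0.4,"ty":6.2,"tz":0.2,"turn":3}]'>/dev/null; python3 g.py 12 && python3 -m creep '[{"tx":-0.4,"ty":6.2,"tz":0,"turn":3},{"tx":-0.4,"ty":6.2,"tz":0,"turn":3}]'>/dev/null; python3 g.py 12 && python3 -m creep '[{"tx":-0.4,"ty":6.2,"tz":-0.1,"turn":3},{"tx":-0.4,"ty":6.2,"tz":-0.1,"turn":3}]'>/dev/null; python3 g.py 12; python3 o.py
```

```text
t 12.50 z 49.57 R 122.6 phi 58.9 yaw 57.8 Fz 9.8 Frad 1.2 Fcw -6.9
t 12.75 z 49.80 R 122.5 phi 53.1 yaw 51.8 Fz 10.2 Frad 2.1 Fcw -6.6
t 13.00 z 50.10 R 122.4 phi 47.3 yaw 45.8 Fz 9.1 Frad 1.3 Fcw -6.3
15 stripe r 0.11925405692452083 world deg -121.72921037793624 to go cw deg 69.97078962206376
```

```bash

python3 -m creep '[{"tx":-0.4,"ty":6.2,"tz":0.4,"turn":3},{"tx":-0.4,"ty":6.2,"tz":0.2,"turn":3}]'>/dev/null; python3 g.py 12 && python3 -m creep '[{"tx":-0.4,"ty":6.2,"tz":0,"turn":3},{"tx":-0.4,"ty":6.2,"tz":-0.1,"turn":3}]'>/dev/null; python3 g.py 12 && python3 -m creep '[{"tx":-0.4,"ty":6.2,"tz":-0.1,"turn":3},{"tx":-0.4,"ty":6.2,"tz":-0.2,"turn":3}]'>/dev/null; python3 g.py 12; python3 o.py
python3 - <<'E'
from h import *
cv2.imwrite("pics/sd3.png",r.grab_frame("side")[150:400,180:430,::-1].repeat(2,0).repeat(2,1))
E
```

```text
t 13.30 z 49.82 R 122.2 phi 41.6 yaw 39.8 Fz 10.3 Frad 1.8 Fcw -6.1
t 13.55 z 50.19 R 122.1 phi 35.6 yaw 33.8 Fz 10.2 Frad 2.3 Fcw -6.3
t 13.80 z 50.49 R 121.5 phi 29.7 yaw 27.8 Fz 8.5 Frad 3.5 Fcw -6.9
```

View pics/sd3.png

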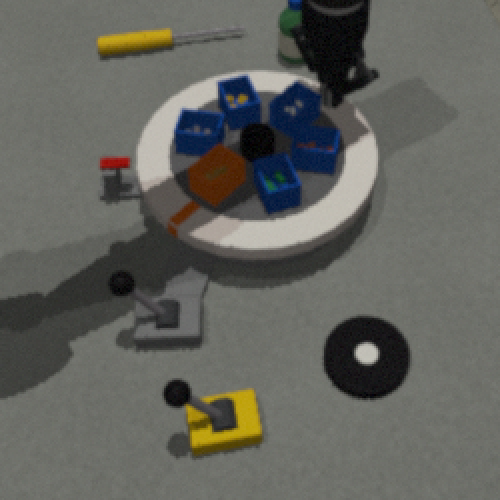

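The side view shows the stripe at about side pixel (270,258), partly shadowed, and the bottle behind the gripper at (325,165). I measure both.

```bash
cat > os.py <<'E'
E
rm os.py; cat > o2.py <<'E'
from h import *
C=np.array([.566,.085])
im=r.grab_frame("side")
m=cv2.inRange(cv2.cvtColor(im,cv2.COLOR_RGB2HSV),(5,150,60),(17,255,255))
P=[]
for v,u in np.argwhere(m>0):
    if 220<u<390 and 180<v<300:
        d=onz("side",u,v,.060)[:2]-C
        if .104<np.hypot(*d)<.141: P.append(d)
d=np.median(P,0);a=np.degrees(np.arctan2(d[1],d[0]));print(len(P),"stripe r",np.hypot(*d),"world deg",a,"to go cw deg",(a-(-180-11.7)+180)%360-180)
E
python3 o2.py; python3 -c "
from h import *
print('bottle cap',tri((394,336),(328,150)),onz('scene',390,372,0),onz('side',328,182,0)); print(r.read_state()['position'])"
```

```text
65 stripe r 0.12024429888477611 world deg -146.74352244293698 to go cw deg 44.95647755706301
bottle cap (array([0.66458402, 0.28928932, 0.09258293]), [np.float64(0.0008242323996144013), np.float64(0.0008242323996145628)]) [0.67509709 0.29882732 0.        ] [0.65827289 0.26854148 0.        ]
[0.67209131 0.1439695  0.05053956]
```

```bash

python3 -m creep '[{"tx":0,"ty":6.2,"tz":0.6,"turn":3},{"tx":0,"ty":6.2,"tz":0.3,"turn":3}]'>/dev/null; python3 g.py 12 && python3 -m creep '[{"tx":0,"ty":6.2,"tz":0,"turn":3},{"tx":0,"ty":6.2,"tz":-0.1,"turn":3}]'>/dev/null; python3 g.py 12 && python3 -m creep '[{"tx":-0.1,"ty":6.2,"tz":-0.2,"turn":3},{"tx":-0.1,"ty":6.2,"tz":-0.2,"turn":3}]'>/dev/null; python3 g.py 12; python3 o2.py;  python3 -c "
from rig import r;print(r.read_state()['joint_pos'])"
```

```text
t 14.20 z 49.84 R 121.4 phi 23.9 yaw 21.8 Fz 10.0 Frad 0.8 Fcw -5.5
t 14.45 z 50.07 R 121.5 phi 17.9 yaw 15.8 Fz 10.2 Frad 1.7 Fcw -6.9
t 14.70 z 50.49 R 121.5 phi 12.0 yaw 9.8 Fz 9.0 Frad 0.6 Fcw -6.3
63 stripe r 0.12068554426076906 world deg -162.39729200011317 to go cw deg 29.30270799988682
[-0.04597857  0.74556065 -0.22871357  1.29386082  0.16544243  1.11212236
 -1.69027615]
```

```bash

python3 -m creep '[{"tx":-0.1,"ty":6.2,"tz":0.4,"turn":3},{"tx":-0.1,"ty":6.2,"tz":0.1,"turn":3}]'>/dev/null; python3 g.py 12 && python3 -m creep '[{"tx":-0.1,"ty":6.2,"tz":-0.1,"turn":3},{"tx":-0.1,"ty":6.2,"tz":-0.2,"turn":3}]'>/dev/null; python3 g.py 12 && python3 -m creep '[{"tx":-0.1,"ty":6.2,"tz":-0.2,"turn":3},{"tx":-0.1,"ty":6.2,"tz":-0.2,"turn":3}]'>/dev/null; python3 g.py 12; python3 o2.py
```

```text
t 15.00 z 50.28 R 121.6 phi 6.2 yaw 3.8 Fz 9.3 Frad 0.6 Fcw -6.7
t 15.25 z 50.69 R 121.6 phi 0.2 yaw -2.2 Fz 10.9 Frad 0.5 Fcw -6.1
t 15.50 z 51.18 R 121.7 phi -5.7 yaw -8.2 Fz 9.6 Frad -0.3 Fcw -6.9
57 stripe r 0.12253040030251697 world deg -179.33237632561793 to go cw deg 12.36762367438206
```

```bash

python3 -m creep '[{"tx":-0.1,"ty":6.2,"tz":0,"turn":3},{"tx":-0.1,"ty":6.2,"tz":-0.2,"turn":3},{"tx":-0.1,"ty":4.1,"tz":-0.2,"turn":2},{"tx":0,"ty":0,"tz":0,"turn":0}]'>/dev/null; python3 g.py 12; python3 o2.py;python3 o.py
python3 - <<'E'
from h import *
# compare directions straight in pixels: stripe and pointer as lines on their planes
for n,lo in(("side",60),("scene",80)):
    im=r.grab_frame(n);hsv=cv2.cvtColor(im,cv2.COLOR_RGB2HSV)
    box=(220,180,390,300) if n=="side" else (220,130,430,330)
    for nm,a,b,z in(("red",(0,170,60),(4,255,255),.054),("or",(5,150,lo),(17,255,255),.06)):
        m=cv2.inRange(hsv,a,b);P=np.array([onz(n,u,v,z)[:2] for v,u in np.argwhere(m>0) if box[0]<u<box[2] and box[1]<v<box[3]])
        if len(P):
            d=np.hypot(*(P-[.566,.085]).T)
            if nm=="or":P=P[(d>.103)&(d<.142)]
            if len(P)>3:print(n,nm,len(P),P.mean(0).round(4),P.min(0).round(3),P.max(0).round(3))
E
```

```text
t 16.05 z 51.67 R 121.8 phi -14.0 yaw -16.2 Fz 10.2 Frad 0.1 Fcw -6.4
61 stripe r 0.12259684613368509 world deg 172.2175884425243 to go cw deg 3.9175884425242202
110 stripe r 0.11697828094440214 world deg 176.45495059644588 to go cw deg 8.154950596445815
side red 67 [0.4011 0.1148] [0.385 0.105] [0.417 0.124]
side or 62 [0.4467 0.104 ] [0.428 0.095] [0.482 0.146]
scene red 73 [0.4079 0.1176] [0.391 0.108] [0.425 0.127]
scene or 171 [0.4519 0.0803] [0.429 0.052] [0.467 0.104]
```

The two views give 4° and 8° to go. I take 4° more, then lift off and look from above with the wrist camera.

```bash

python3 -m creep '[{"tx":-0.1,"ty":4.2,"tz":-0.1,"turn":2},{"tx":-0.1,"ty":4.2,"tz":-0.1,"turn":2},{"tx":0,"ty":0,"tz":0,"turn":0}]'>/dev/null; python3 g.py 12; 
python3 -m creep '[{"tx":0,"ty":-3,"tz":-6,"turn":0},{"tx":0,"ty":0,"tz":-20,"turn":0},{"tx":0,"ty":0,"tz":-50,"turn":0},{"tx":0,"ty":0,"tz":-50,"turn":0},{"tx":0,"ty":0,"tz":-30,"turn":0},{"tx":0,"ty":0,"tz":0,"turn":0}]'>/dev/null; python3 g.py 12; python3 -c "
import numpy as np
from rig import r;s=r.read_state();p=s['position'];y=s['tool_rot'][2];d=np.array([.44,.03])-p[:2]
print(p,y,s['joint_pos'][6],'tx',1e3*(d@[np.cos(y),np.sin(y)]),'ty',1e3*(d@[np.sin(y),-np.cos(y)]))"; python3 o.py; python3 o2.py
```

```text
t 16.62 z 51.96 R 121.8 phi -17.9 yaw -20.2 Fz 9.0 Frad 0.8 Fcw -5.3
t 17.38 z 206.98 R 121.5 phi -19.4 yaw -20.3 Fz -0.2 Frad 0.4 Fcw 0.5
[0.68060923 0.04468769 0.20698423] -0.3549301862804233 -2.055431272042407 tx -220.5079018063172 ty 97.38991346215344
112 stripe r 0.11567180961243272 world deg 172.05263465384635 to go cw deg 3.7526346538463713
68 stripe r 0.12100477469100539 world deg 168.38400245053748 to go cw deg 0.08400245053746858
```

```bash

python3 -m creep '[{"tx":-44,"ty":20,"tz":0,"turn":0},{"tx":-44,"ty":20,"tz":0,"turn":0},{"tx":-44,"ty":20,"tz":0,"turn":0},{"tx":-44,"ty":20,"tz":0,"turn":0},{"tx":-44,"ty":17,"tz":0,"turn":0},{"tx":0,"ty":0,"tz":0,"turn":-10},{"tx":0,"ty":0,"tz":0,"turn":-10},{"tx":0,"ty":0,"tz":0,"turn":-10},{"tx":0,"ty":0,"tz":0,"turn":-10},{"tx":0,"ty":0,"tz":0,"turn":-10},{"tx":0,"ty":0,"tz":0,"turn":-10},{"tx":0,"ty":0,"tz":0,"turn":-10},{"tx":0,"ty":0,"tz":0,"turn":-10},{"tx":0,"ty":0,"tz":0,"turn":-10},{"tx":0,"ty":0,"tz":0,"turn":0},{"tx":0,"ty":0,"tz":0,"turn":0}]'; python3 - <<'E'
from h import *
import json
s=r.read_state();cv2.imwrite("pics/w3.png",r.grab_frame("wrist")[:,:,::-1]);json.dump({k:np.array(s[k]).tolist() for k in('position','tool_rot')},open('w3.json','w'))
E
```

```text
time_s: 19.48
position: [0.4378, 0.0301, 0.2028]
tool_rot: [-3.14, 0.001, 1.214]
contact_force: [0.1, -0.8, 0.2]
finger_gap: 0.0001
finger_force: 0.0
```

View pics/w3.png

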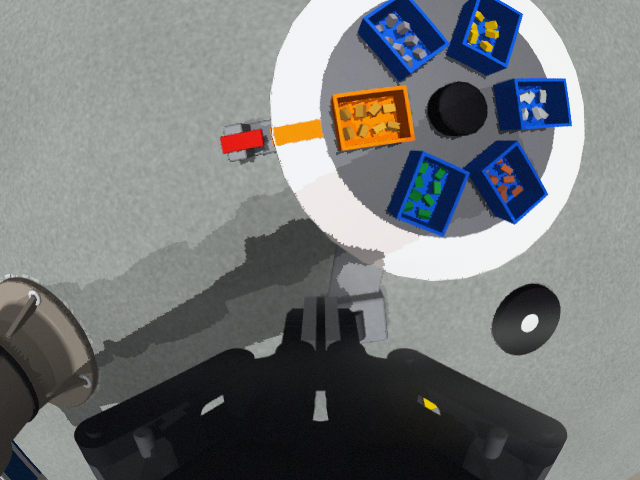

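The stripe at (298,132) and the pointer at (242,141) nearly line up. I measure the remaining angle.

```bash
cat > fin.py <<'E'
from h import *
import json,sys
im=cv2.imread(sys.argv[1])[:,:,::-1];s=json.load(open(sys.argv[2]))
P,q=strip(im,(0,170,90),(4,255,255),(205,115,275,165),.054,s)
O,w=strip(im,(10,150,90),(25,255,255),(268,105,328,155),.063,s)
hsv=cv2.cvtColor(im,cv2.COLOR_RGB2HSV)
m=cv2.inRange(hsv,(0,0,0),(180,110,45));m[:70]=0;m[150:]=0;m[:,:420]=0;m[:,490:]=0
H=np.argwhere(m>0)[:,::-1];c,_=cv2.minEnclosingCircle(H.astype(np.float32));
pc,oc=np.array(q[0])/1000,np.array(w[0])/1000
print("ptr",q,"stripe",w,"hubpix",c,wz(*c,.085,s))
yaws=[(q[2]+a) for a in(0,90)]
for yd in (-11.0,-11.7,-12.4):
    u=np.array([np.cos(np.radians(yd)),np.sin(np.radians(yd))]);C=pc+.165*u
    d=oc-C;a=np.degrees(np.arctan2(d[1],d[0]));print(yd,"C",C.round(4),"r",np.hypot(*d),"to go cw deg",(a-(yd+180)+180)%360-180)
E
python3 fin.py pics/w3.png w3.json
```

```text
ptr ((405.222900390625, 118.58458709716797), (13.89731502532959, 33.95313262939453), 77.51063537597656) stripe ((447.8652038574219, 108.61846923828125), (13.725397109985352, 38.486385345458984), 78.73582458496094) hubpix (456.73095703125, 109.9580078125) [0.56348685 0.08674748 0.085     ]
-11.0 C [0.5672 0.0871] r 0.12125071018066515 to go cw deg 0.7780497879994925
-11.7 C [0.5668 0.0851] r 0.12122777940145478 to go cw deg 0.5254445508192305
-12.4 C [0.5664 0.0832] r 0.12121373921526837 to go cw deg 0.27265550840866126
```

The platter is within about 0.5° (1 mm) of the pointer and has been let go. Next is the lever: the pivot is at about (0.430, -0.081). I set the fingers in front of the grey lever's knob with tool x along stand +x, and push.

```bash

python3 -m creep '[{"tx":-39,"ty":-13,"tz":0,"turn":0},{"tx":-39,"ty":-13,"tz":0,"turn":0},{"tx":-39,"ty":-13,"tz":0,"turn":0},{"tx":0,"ty":0,"tz":0,"turn":10.2},{"tx":0,"ty":0,"tz":0,"turn":10.2},{"tx":0,"ty":0,"tz":0,"turn":10.2},{"tx":0,"ty":0,"tz":0,"turn":10.2},{"tx":0,"ty":0,"tz":0,"turn":10.2},{"tx":0,"ty":0,"tz":0,"turn":10.2},{"tx":0,"ty":0,"tz":0,"turn":10.1},{"tx":0,"ty":0,"tz":0,"turn":10},{"tx":0,"ty":0,"tz":0,"turn":0},{"tx":0,"ty":0,"tz":0,"turn":0}]'; cat > l.py <<'E'
from h import *
s=r.read_state();y=-.2045;d=np.array(s['position'][:2])-[.430,-.081];u=np.array([np.cos(y),np.sin(y)]);F=s['contact_force'][:2]
print("t",s['time_s'],"stand along x %.1f lateral %.1f z %.1f yaw %.1f Fx %.1f Fz %.1f"%(1e3*d@u,1e3*(-d[0]*u[1]+d[1]*u[0]),s['position'][2]*1e3,np.degrees(s['tool_rot'][2]),F@u,s['contact_force'][2]),"j",np.round(s['joint_pos'],2))
E
python3 l.py
```

```text
time_s: 21.15
position: [0.3612, -0.0659, 0.2037]
tool_rot: [3.142, 0.0, -0.201]
contact_force: [0.1, -1.1, -0.2]
finger_gap: -0.0002
finger_force: 0.0
t 21.15 stand along x -70.5 lateral 0.9 z 203.7 yaw -11.5 Fx 0.4 Fz -0.2 j [ 0.31 -0.04 -0.17  1.99 -0.01  1.19 -1.63]
```

```bash

python3 -m creep '[{"tx":-3,"ty":0,"tz":30,"turn":0},{"tx":0,"ty":0,"tz":30,"turn":0},{"tx":0,"ty":0,"tz":30,"turn":0},{"tx":0,"ty":0,"tz":20,"turn":0},{"tx":0,"ty":0,"tz":9,"turn":0},{"tx":0,"ty":0,"tz":0,"turn":0}]' >/dev/null; python3 l.py
python3 - <<'E'
from h import *
a=r.grab_frame("side")[250:370,190:330,::-1];b=r.grab_frame("scene")[130:250,280:420,::-1]
cv2.imwrite("pics/lev.png",cv2.resize(cv2.hconcat([a,b]),None,fx=2.8,fy=2.8))
E
```

```text
t 21.9 stand along x -73.6 lateral 0.8 z 84.6 yaw -11.6 Fx 0.5 Fz 0.0 j [ 0.3   0.1  -0.18  2.17  0.02  0.87 -1.66]
```

View pics/lev.png

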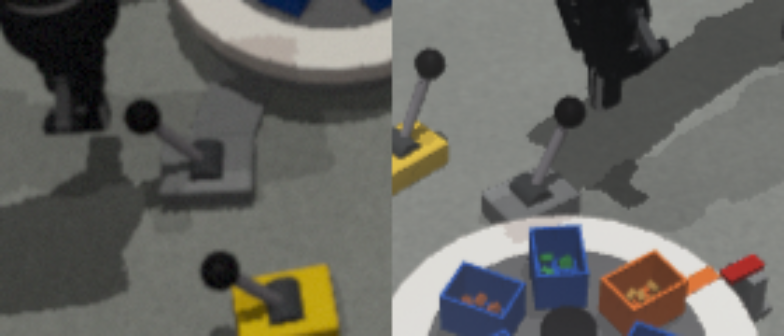

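The fingers stand just on the robot's side of the grey lever's knob (left half: tip at (75,128), knob at (142,117)), in line with it. I push.

```bash

python3 -m creep '[{"tx":5,"ty":0,"tz":0,"turn":0},{"tx":5,"ty":0,"tz":0,"turn":0},{"tx":6,"ty":0,"tz":0,"turn":0},{"tx":6,"ty":0,"tz":0,"turn":0},{"tx":6,"ty":0,"tz":0,"turn":0},{"tx":6,"ty":0,"tz":0,"turn":0}]' >/dev/null; python3 l.py;
python3 -m creep '[{"tx":6,"ty":0,"tz":0,"turn":0},{"tx":6,"ty":0,"tz":0,"turn":0},{"tx":6,"ty":0,"tz":0,"turn":0},{"tx":6,"ty":0,"tz":0,"turn":0},{"tx":6,"ty":0,"tz":0,"turn":0},{"tx":5,"ty":0,"tz":0,"turn":0}]' >/dev/null; python3 l.py
python3 -m creep '[{"tx":4,"ty":0,"tz":0,"turn":0},{"tx":4,"ty":0,"tz":0,"turn":0},{"tx":0,"ty":0,"tz":0,"turn":0}]' >/dev/null; python3 l.py
```

```text
t 22.75 stand along x -38.8 lateral 0.9 z 84.8 yaw -11.6 Fx -1.3 Fz 2.1 j [ 0.3   0.17 -0.17  2.1   0.04  0.88 -1.67]
t 23.5 stand along x -4.2 lateral 0.9 z 84.6 yaw -11.6 Fx -0.4 Fz -0.4 j [ 0.29  0.23 -0.17  2.01  0.05  0.9  -1.68]
t 23.875 stand along x 4.2 lateral 1.0 z 84.9 yaw -11.6 Fx -1.0 Fz -0.5 j [ 0.29  0.25 -0.17  1.99  0.05  0.9  -1.68]
```

```bash

python3 -m creep '[{"tx":3,"ty":0,"tz":0,"turn":0},{"tx":3,"ty":0,"tz":0,"turn":0},{"tx":0,"ty":0,"tz":0,"turn":0}]' >/dev/null; python3 l.py
python3 -m creep '[{"tx":2,"ty":0,"tz":0,"turn":0},{"tx":0,"ty":0,"tz":0,"turn":0}]' >/dev/null; python3 l.py
python3 -m creep '[{"tx":2,"ty":0,"tz":0,"turn":0},{"tx":0,"ty":0,"tz":0,"turn":0}]' >/dev/null; python3 l.py
```

```text
t 24.25 stand along x 10.0 lateral 1.0 z 84.8 yaw -11.6 Fx -0.8 Fz -0.1 j [ 0.29  0.26 -0.16  1.98  0.05  0.91 -1.68]
t 24.5 stand along x 11.7 lateral 1.0 z 84.8 yaw -11.6 Fx -0.0 Fz -0.9 j [ 0.29  0.26 -0.16  1.97  0.05  0.91 -1.68]
t 24.75 stand along x 13.4 lateral 1.0 z 84.7 yaw -11.6 Fx -1.3 Fz -0.7 j [ 0.29  0.27 -0.16  1.97  0.05  0.91 -1.68]
```

```bash

python3 -m creep '[{"tx":2,"ty":0,"tz":0,"turn":0},{"tx":0,"ty":0,"tz":0,"turn":0}]' >/dev/null; python3 l.py
python3 -m creep '[{"tx":2,"ty":0,"tz":0,"turn":0},{"tx":0,"ty":0,"tz":0,"turn":0}]' >/dev/null; python3 l.py
python3 - <<'E'
from h import *
for n,x in(("side",(230,250,310,330)),("scene",(290,140,380,240))): print(n,blobs(r.grab_frame(n),(0,0,0),(180,90,45),x)[:4])
E
```

```text
t 25.0 stand along x 13.6 lateral 1.0 z 84.5 yaw -11.6 Fx -4.8 Fz 2.2 j [ 0.29  0.27 -0.16  1.97  0.05  0.91 -1.68]
t 25.25 stand along x 13.7 lateral 0.9 z 84.2 yaw -11.6 Fx -9.1 Fz 6.0 j [ 0.29  0.27 -0.16  1.96  0.06  0.92 -1.68]
side [(895, [263.3, 270.3], [239, 250, 47, 48]), (150, [262.7, 307.0], [257, 298, 14, 16])]
scene [(959, [323.1, 158.3], [305, 140, 41, 48]), (70, [293.3, 152.5], [290, 148, 8, 10]), (28, [331.8, 197.1], [329, 193, 7, 9])]
```

The stop is firmly felt (9 N, no further travel). I back off, lift clear and check.

```bash

python3 -m creep '[{"tx":-8,"ty":0,"tz":0,"turn":0},{"tx":-20,"ty":0,"tz":0,"turn":0},{"tx":-20,"ty":0,"tz":0,"turn":0},{"tx":0,"ty":0,"tz":-40,"turn":0},{"tx":0,"ty":0,"tz":-50,"turn":0},{"tx":0,"ty":0,"tz":-50,"turn":0},{"tx":0,"ty":40,"tz":-20,"turn":0},{"tx":0,"ty":50,"tz":0,"turn":0},{"tx":0,"ty":50,"tz":0,"turn":0},{"tx":0,"ty":0,"tz":0,"turn":0},{"tx":0,"ty":0,"tz":0,"turn":0}]'; python3 l.py
python3 - <<'E'
from h import *
a=r.grab_frame("side");b=r.grab_frame("scene")
cv2.imwrite("pics/end.png",cv2.resize(cv2.hconcat([a[170:390,190:400,::-1],b[120:340,220:430,::-1]]),None,fx=1.85,fy=1.85))
ks=blobs(a,(0,0,0),(180,90,45),(235,262,300,320));kc=blobs(b,(0,0,0),(180,90,45),(300,150,350,215));print(ks,kc)
E
python3 o.py; python3 o2.py
```

```text
time_s: 26.72
position: [0.373, -0.2107, 0.245]
tool_rot: [-3.141, -0.002, -0.203]
contact_force: [0.6, 0.7, 0.2]
finger_gap: 0.0
finger_force: 0.0
t 26.725 stand along x -29.5 lateral -138.6 z 245.0 yaw -11.6 Fx 0.4 Fz 0.2 j [ 0.48  0.05 -0.01  1.79 -0.    1.3  -1.3 ]
[(102, [279.1, 289.3], [273, 284, 13, 12]), (38, [264.1, 311.1], [258, 306, 12, 8]), (16, [235.5, 266.6], [235, 262, 2, 11])] [(83, [315.0, 181.7], [310, 177, 11, 10])]
90 stripe r 0.11831730940310979 world deg 171.20882431505734 to go cw deg 2.908824315057359
68 stripe r 0.12100477469100539 world deg 168.38400245053748 to go cw deg 0.08400245053746858
```

View pics/end.png

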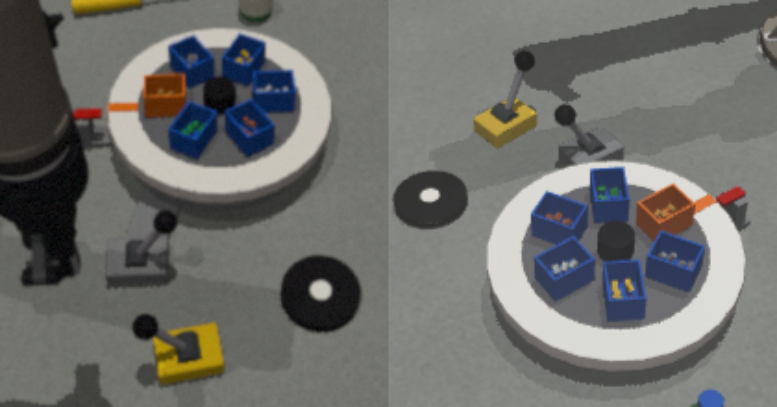

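The stripe lines up with the pointer in both views, the grey lever leans away (knob at side (279,289), scene (315,182)), and the bystanders in view have not moved.

```bash
python3 -c "
from h import *
print(tri((315,181.7),(279.1,289.3))); print(r.job_done())"
```

```text
(array([ 0.4661367 , -0.09049665,  0.09174009]), [np.float64(0.002370371950486628), np.float64(0.002370371950486487)])
the job is handed in; nothing more can be done
None
```

I handed the job in at about 27 s: the orange stripe measured within about 0.7° of the red pointer, the grey lever is fully over against its stop, and the robot is clear of everything; the forces read stayed below both limits.

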